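Feel for the full pot and slide it onto the counter's weigh plate

ROBOT

A 7-joint arm with a two-finger parallel gripper is mounted at the origin on the work surface. World frame = base frame: x ahead of the robot, y to its left, z up, the work surface at z = 0. Lengths are in m, angles in rad, forces in N, time in s.
With the tool pointing down it reaches from about 0.35 to 0.9 m from the base axis. Payload 7.2 kg.
Tool frame: the origin (TCP) lies at the very end of the fingers, on their centre line; the grasp point (between the pads) lies 19 mm behind it; z points along the fingers, y is the line along which they close (so a half turn about z gives the same grasp; the last joint's range is limited). The gripper opens to 85 mm and grips with 20 to 120 N. Pads are 22 mm wide; open, the fingers measure 114 mm over their backs; the gripper's body (76 mm by 85 mm) begins 54 mm behind the grasp point. The pads swing forward as they close: fully open they stand 13 mm farther back than shut.
Start: joints at [1.197, 0.411, -0.013, 1.596, 0.006, 1.134, -0.082], TCP at [0.188, -0.596, 0.231] pointing down, gripper open.
Joint ranges: [-2.95, 2.95], [-0.29, 1.99], [-1.47, 1.44], [0.14, 2.54], [-1.03, 4.17], [0.13, 1.85], [-2.86, 2.86]. Speed limits (rad/s): [2.39, 2.39, 3.01, 3.01, 3.14, 3.14, 3.14].

INTERFACE

Orientations are given as a 3x3 rotation matrix whose columns are the frame's x, y, z axes.
In Python, from cell import r gives the robot as it stands. The module is installed in compiled form; this text tells all that it offers.
- The arm moves only by the tool jog_arm, never from a script. Its argument "increments" is a list of rows, each an object of numbers: "dx", "dy", "dz": the shift along the tool's x, y, z normalised to -1 to 1, where 1 is 25 cm; "yaw": the turn about the tool's z normalised to -1 to 1, where 1 is 60 degrees. In form: [{"dx": .., "dy": .., "dz": .., "yaw": ..}, ...]. A call has 1 to 12 rows; each row shifts and turns the commanded pose from where the row before left it, along the tool's axes as they then stand; what a row does not reach is not made up. A row lasts 1/8 s, in which the tool goes at most 62.5 mm and 10.7 degrees, less where a joint would pass 70% of its speed; a pose out of reach is approached as far as the arm can. A call with a number of a shift or a turn outside -1 to 1 is refused whole. A call with a gripper value outside its range is refused whole. "claw" is the closure in counts, from 0 (fully open) to 255 (shut), set as the call begins (left out, the last holds). The fingers move at their own pace and stop on an object; "force" is the grip in N (left out, the last holds). Time passes only in rows, so rows that do not move let the fingers close. It gives the time, the measured TCP pose, the force, the opening and the grip force at its end, in the units of the state.
- r.get_obs(): the state, without advancing time (a new reading comes with each control period).
- r.camera(name): name is "scene" or "top" or "wrist"; returns a dict with "color" (480x640x3 uint8, red, green, blue), "mtx" (3x3 intrinsics, pixels), "k1" (the pictures are not rectified: a ray, as slopes to the right and down, at radius r is drawn at 1 + k1 r^2 times it, then the intrinsics apply), "extrinsics" (4x4, takes a point from camera to world coordinates); the wrist camera has in their place "tool_from_camera" (4x4, takes a point from camera to tool coordinates, whose origin is the TCP and whose axes are the flange's). Camera axes: x right, y down, z forward; pixel columns grow to the right and rows downward; lengths in m; the calibration is good to about 2 mm. A picture is of the moment at which its call begins: read the wrist's pose just before it. There is no depth.
- r.job_done(): hands the job in; it is judged then, once.
The state is a dict: "t": time; "qpos": joint angles; "joint_velocities": joint speeds; "joint_torque": joint torques, N m; "eef_pos": TCP position; "tool_rot": TCP orientation; "contact_force": force on the tool from outside, world axes, zero at the start; "ft_torque": the same for the moment, N m; "gripper_width": opening from 0.0 (shut) to 1.0 (fully open); "grasp_force": force on a finger pad.
Only numpy, scipy, OpenCV 4.12 (cv2) and the standard library are available. Lean on these libraries where they do the work, as an engineer would, in place of code of your own. Each camera call takes 0.05 s, during which the arm holds its last target. There are 200 camera calls.

TASK

Three pots that look the same stand on the white counter board; one is full of steel clips and two are nearly empty. Nudge them to feel which is the full one, then slide that one along the board, round the clutter and without lifting or tipping it, onto the weigh plate let into the board, so that it sits down level inside the window with its weight on the plate, and let go. Leave the two empty pots within about 5 cm of where they stand and do not disturb the bottles, the stamp or the mug.

Things in the scene. Friction and masses are not known exactly. Their poses are not given: they have to be found in the camera images.
- board: white counter board fixed on the desk, 380 mm along its x, 680 mm along its y, 20 mm thick, no raised rim. Origin: centre of its underside, z up. A square window, 116 mm wide, parallel to its sides, round the point x = -60 mm, y = 0 of its frame, holds the weigh plate
- plate_top (a point): centre of the top of the square steel weigh plate (112 mm) in the board's window; flush with the board's top (20 mm above the desk) when empty. It sinks straight down on a spring, 0.65 mm for each 100 g: 5 to 6.5 mm under the full pot, which so drops into the window with 10 mm of room all round; 1 to 2 mm under an empty one
- weigh_plate (a joint): how far the weigh plate has sunk, in m (0 = flush with the board, 0.009 = bottom)
- pot_1: one of three alike grey plastic pots, 96 mm diameter, 46 mm tall, with an open finger-well sunk in the top (58 mm diameter, 22 mm deep; its floor 24 mm above the underside). One, not told which, is full (0.8 to 1.0 kg), two nearly empty (0.17 to 0.31 kg); rubbing on the board is alike for all (about 0.45 to 0.75 times the weight). Origin: centre of the underside, z up
- pot_2: one of three alike grey plastic pots, 96 mm diameter, 46 mm tall, with an open finger-well sunk in the top (58 mm diameter, 22 mm deep; its floor 24 mm above the underside). One, not told which, is full (0.8 to 1.0 kg), two nearly empty (0.17 to 0.31 kg); rubbing on the board is alike for all (about 0.45 to 0.75 times the weight). Origin: centre of the underside, z up
- pot_3: one of three alike grey plastic pots, 96 mm diameter, 46 mm tall, with an open finger-well sunk in the top (58 mm diameter, 22 mm deep; its floor 24 mm above the underside). One, not told which, is full (0.8 to 1.0 kg), two nearly empty (0.17 to 0.31 kg); rubbing on the board is alike for all (about 0.45 to 0.75 times the weight). Origin: centre of the underside, z up
- pill_bottle: bystander: amber screw-cap jar, 44 mm diameter, 75 mm tall, loose on the board. Origin: centre of its underside, z up
- gel_bottle: bystander: small white bottle with a blue cap, 44 mm diameter, 80 mm tall, loose on the board. Origin: centre of its underside, z up
- stamp: bystander: wooden hand stamp, 36 mm diameter at the foot, 56 mm tall, loose on the board. Origin: centre of its underside, z up
- mug: bystander: white mug, 72 mm diameter, 80 mm tall, handle on its own +y side reaching to about 70 mm from the axis, loose on the board. Origin: centre of its underside, z up
There are look-alikes about, which are no part of the job. What is shaped like the pot_3 but green or turquoise is not meant.

How it is judged:
At the end, for the whole second after the job is handed in: the full pot stands level and at rest within 14 mm of the weigh plate's centre, its weight holding the plate more than 4 mm down; the other two pots stand upright less than 60 mm, the bottles, stamp and mug less than 30 mm, from where they began (((horizontal distance between pot_1 and plate_top below 0.014 m and angle between each of pot_1, pot_2, pot_3's own z axis and vertical below 0.06 rad and linear speed of pot_1 below 0.01 m/s and distance of each of pot_2, pot_3 from where it was at the start of the episode below 0.06 m) or (horizontal distance between pot_2 and plate_top below 0.014 m and angle between each of pot_2, pot_1, pot_3's own z axis and vertical below 0.06 rad and linear speed of pot_2 below 0.01 m/s and distance of each of pot_1, pot_3 from where it was at the start of the episode below 0.06 m) or (horizontal distance between pot_3 and plate_top below 0.014 m and angle between each of pot_3, pot_1, pot_2's own z axis and vertical below 0.06 rad and linear speed of pot_3 below 0.01 m/s and distance of each of pot_1, pot_2 from where it was at the start of the episode below 0.06 m)) and value of joint weigh_plate above 0.004 m and distance of each of pill_bottle, gel_bottle, stamp, mug from where it was at the start of the episode below 0.03 m and angle between each of pill_bottle, gel_bottle, stamp, mug's own z axis and vertical below 0.1 rad); the robot touches nothing.
It fails at once if a pot is lifted more than 15 mm off the board (height (world z) of any of pot_1, pot_2, pot_3 above 0.035 m).
It fails at once if a pot is tipped more than 20 degrees or falls off the board (angle between any of pot_1, pot_2, pot_3's own z axis and vertical above 0.35 rad or height (world z) of any of pot_1, pot_2, pot_3 below 0.005 m).
It fails at once if a second pot is shifted more than 60 mm (only one pot may leave its place) (distance of each of pot_1, pot_2 from where it was at the start of the episode above 0.06 m or distance of each of pot_1, pot_3 from where it was at the start of the episode above 0.06 m or distance of each of pot_2, pot_3 from where it was at the start of the episode above 0.06 m).
It fails at once if a bystander is shifted more than 30 mm or tipped more than 20 degrees (distance of any of pill_bottle, gel_bottle, stamp, mug from where it was at the start of the episode above 0.03 m or angle between any of pill_bottle, gel_bottle, stamp, mug's own z axis and vertical above 0.35 rad).
It also fails if it takes over 72 s, if anything falls off the work surface, if the arm or the gripper's body presses on something with over 40 N, if the wrist force passes 120 N, or if a joint passes its speed limit or range.

## Working session

There is one attempt and no reset: what is moved stays moved. The work goes in short steps, Python scripts to look and compute and a tool call to move; the robot and the scene stay as the last step left them, time stands still between calls to the robot, and variables do not carry over. Pictures are saved under pics/ and viewed, at most 10 in all, crops included, and the job is handed in when it is done.

Besides the shell and the picture viewer there is one more tool, called after "Call:" as name(argument=value, ...), one argument or row to a line, values as JSON. jog_arm: Moves the arm, as the interface text tells. Scaled input: -1 to 1 covers 25 cm each way for a shift and 60 degrees each way for a turn. Its arguments: {"type":"object","properties":{"increments":{"type":"array","items":{"type":"object","properties":{"dx":{"type":"number"},"dy":{"type":"number"},"dz":{"type":"number"},"yaw":{"type":"number"}}}},"claw":{"type":"number"},"force":{"type":"number"}},"required":["increments"]}

```bash
mkdir -p pics && cat > h.py <<'E'
import numpy as np, cv2
from cell import r
def ray(c,px,ext=None):
    E=np.array(c["extrinsics"]) if ext is None else ext
    p=cv2.undistortPoints(np.array([[px]],float),np.array(c["mtx"],float),np.array([c["k1"],0,0,0],float))[0,0]
    return E[:3,3],E[:3,:3]@np.array([p[0],p[1],1])
def onz(c,px,z):
    o,d=ray(c,px); return o+d*(z-o[2])/d[2]
def save(c,n): cv2.imwrite("pics/"+n,cv2.cvtColor(c["color"],cv2.COLOR_RGB2BGR))
E
python3 - <<'E'
from h import *
for n in("top","scene"):
    c=r.camera(n);save(c,n+"0.png");print(n,c["mtx"],c["k1"],np.round(c["extrinsics"],3))
o=r.get_obs();print(o)
E
```

```text
top [[526.47089559   0.         325.92392948]
 [  0.         526.47089559 244.37083431]
 [  0.           0.           1.        ]] 0.033581796186718624 [[-0.006 -0.985  0.174  0.255]
 [-1.     0.009  0.016 -0.043]
 [-0.018 -0.174 -0.985  1.429]
 [ 0.     0.     0.     1.   ]]
scene [[537.45827401   0.         320.38051296]
 [  0.         537.45827401 242.34623757]
 [  0.           0.           1.        ]] -0.011727786754138339 [[-0.676  0.448 -0.584  1.157]
 [ 0.736  0.404 -0.542  0.561]
 [-0.007 -0.797 -0.604  0.712]
 [ 0.     0.     0.     1.   ]]
{'t': 0.1, 'qpos': array([ 1.1967765 ,  0.41180952, -0.01270606,  1.59695517,  0.00558363,
        1.13428355, -0.08218228]), 'joint_velocities': array([-0.00333497, -0.00240167, -0.0001234 , -0.0020748 , -0.00024133,
       -0.00156282,  0.0003677 ]), 'joint_torque': array([ 3.93223934e-03, -6.01828051e+01,  6.84848931e-01, -3.00087583e+01,
        1.40264374e-02,  6.43570384e-03,  2.29374126e-05]), 'eef_pos': array([ 0.18800619, -0.59559365,  0.23054578]), 'tool_rot': array([[ 9.53591538e-01,  3.01102836e-01, -5.10387759e-04],
       [ 3.01103256e-01, -9.53590621e-01,  1.32533806e-03],
       [-8.76379322e-05, -1.41751057e-03, -9.99998991e-01]]), 'contact_force': array([ 0.08305205, -0.32222806,  0.81054256]), 'ft_torque': array([ 0.00594573, -0.02118453, -0.00199306]), 'grasp_force': 0.0, 'gripper_width': 0.9995028172891043}
```

View pics/top0.png

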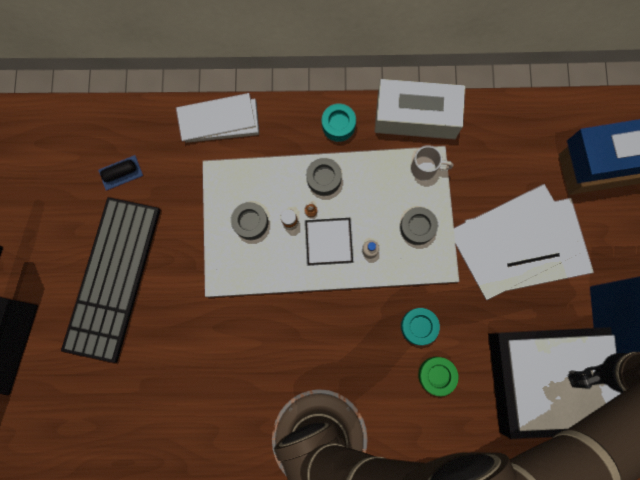

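View pics/scene0.png

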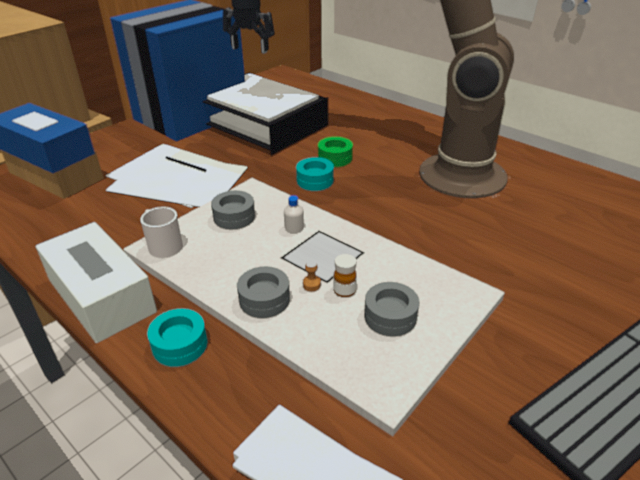

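The top view shows these candidates:
- **Grey pots:** (250,220), (324,177) and (419,226).
- **Look-alikes to leave alone:** turquoise at (339,121) and (421,327), green at (439,377).
- **Other items:** the plate is at (329,241), pill bottle (289,218), stamp (311,210), gel bottle (371,249) and mug (427,163).

The scene view matches. Next I'll measure the positions and check the choice with a close crop.

```bash
python3 - <<'E'
from h import *
c=r.camera("top");im=c["color"];hsv=cv2.cvtColor(im,cv2.COLOR_RGB2HSV)
# pots: dark unsaturated, on the board area
m=((hsv[...,1]<70)&(hsv[...,2]<150)).astype(np.uint8)*255
m[:148]=0;m[296:]=0;m[:,:204]=0;m[:,456:]=0
m=cv2.morphologyEx(m,cv2.MORPH_OPEN,np.ones((3,3),np.uint8))
for k in cv2.findContours(m,cv2.RETR_EXTERNAL,cv2.CHAIN_APPROX_NONE)[0]:
    if cv2.contourArea(k)<150: continue
    (u,v),R=cv2.minEnclosingCircle(k);print("blob",cv2.contourArea(k),round(u),round(v),round(R,1),onz(c,(u,v),.05).round(3),cv2.boundingRect(k))
# plate frame
p=((hsv[...,2]<90)).astype(np.uint8)*255; q=np.zeros_like(p);q[212:272,300:358]=p[212:272,300:358]
k=max(cv2.findContours(q,cv2.RETR_EXTERNAL,cv2.CHAIN_APPROX_NONE)[0],key=cv2.contourArea)
b=cv2.boxPoints(cv2.minAreaRect(k));P=np.array([onz(c,x,.02)[:2] for x in b]);print("plate",b.round(1).tolist(),P.round(4).tolist(),P.mean(0).round(4))
for n,px,z in(("pill",(289,216),.095),("stamp",(311,209),.06),("gel",(371.5,245.5),.1),("mug",(428,157),.1)): print(n,onz(c,px,z).round(3))
cr=cv2.resize(im[140:305,195:470],None,fx=2.9,fy=2.9,interpolation=cv2.INTER_CUBIC);cv2.imwrite("pics/crop.png",cr[...,::-1])
E
```

```text
blob 167.5 370 252 10.3 [ 0.477 -0.138  0.05 ] (362, 245, 17, 18)
blob 2128.5 328 241 32.3 [ 0.508 -0.027  0.05 ] (304, 217, 50, 49)
blob 1235.0 419 227 20.9 [ 0.543 -0.268  0.05 ] (399, 207, 39, 42)
blob 1223.5 250 223 21.4 [0.56  0.184 0.05 ] (231, 202, 39, 42)
blob 1201.5 324 178 21.1 [ 0.681 -0.016  0.05 ] (306, 158, 37, 42)
blob 980.5 430 166 20.8 [ 0.711 -0.305  0.05 ] (410, 148, 42, 39)
plate [[304.5, 219.89999389648438], [350.1000061035156, 217.1999969482422], [352.79998779296875, 262.1000061035156], [307.1000061035156, 264.79998779296875]] [[0.573, 0.039], [0.5793, -0.0862], [0.455, -0.0917], [0.4487, 0.0317]] [ 0.514  -0.0268]
pill [0.567 0.075 0.095]
stamp [0.594 0.019 0.06 ]
gel [ 0.486 -0.137  0.1  ]
mug [ 0.721 -0.29   0.1  ]
```

View pics/crop.png

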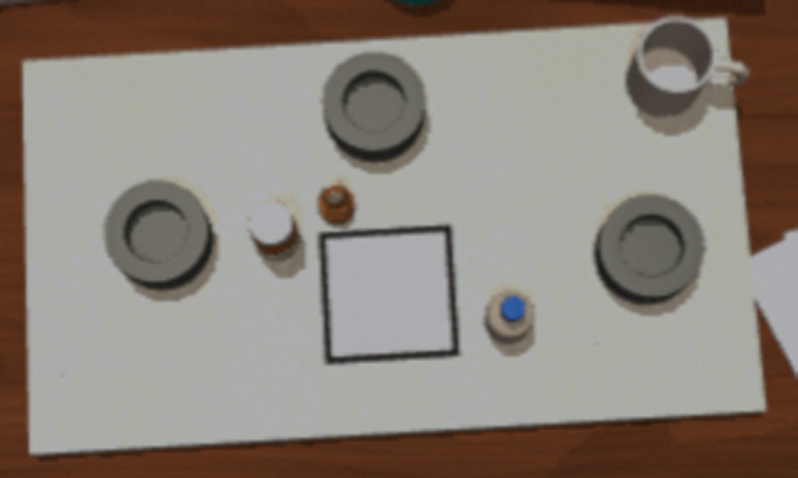

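The crop confirms three grey pots on the board, and no coloured look-alike among them. I'll refine the pot centres from the rims.

```bash
python3 - <<'E'
from h import *
c=r.camera("top")
for px in((158,231),(374,103),(651,244)):
    print(onz(c,(195+px[0]/2.9,140+px[1]/2.9),.066).round(4))
s=r.camera("scene")
for n,px in(("L",(391.5,301)),("M",(263.5,284)),("R",(233,204))):print(n,onz(s,px,.066).round(4))
b=np.array([onz(s,p,.02)[:2] for p in((325,232),(363,252),(325,280),(283,257))]);print(b.round(3),b.mean(0))
for n,px,z in(("pill",(345,292),.02),("stamp",(312,286),.022),("gel",(294,228),.025),("mug",(164,248),.025)):print(n,onz(s,px,z).round(3))
E
```

```text
[0.5647 0.1825 0.066 ]
[ 0.6844 -0.016   0.066 ]
[ 0.5482 -0.2672  0.066 ]
L [0.5732 0.1868 0.066 ]
M [ 0.6925 -0.0114  0.066 ]
R [ 0.5575 -0.2572  0.066 ]
[[ 0.453 -0.079]
 [ 0.452  0.028]
 [ 0.571  0.028]
 [ 0.576 -0.084]] [ 0.51273376 -0.02662704]
pill [0.571 0.08  0.02 ]
stamp [0.602 0.023 0.022]
gel [ 0.492 -0.135  0.025]
mug [ 0.726 -0.287  0.025]
```

Call:
jog_arm(
  increments=[
    {"yaw": 0.098,"dz": -0.02},
    {"yaw": 0.098},
    {"yaw": 0.097},
    {},
    {},
  ],
  claw=255,
  force=20,
)

```text
$.increments[0]: bad value
```

Call:
jog_arm(
  increments=[
    {"dx": 0,"dy": 0,"dz": 0,"yaw": 0.098},
    {"dx": 0,"dy": 0,"dz": 0,"yaw": 0.098},
    {"dx": 0,"dy": 0,"dz": 0,"yaw": 0.096},
    {"dx": 0,"dy": 0,"dz": 0,"yaw": 0},
  ],
  claw=255,
  force=20,
)

```text
t: 0.75
eef_pos: [0.1882, -0.5959, 0.2311]
tool_rot: [[1.0, 0.001, -0.0], [0.001, -1.0, 0.0], [-0.0, -0.0, -1.0]]
contact_force: [0.5, -0.0, -0.2]
gripper_width: 0.145
grasp_force: 0.0
```

Call:
jog_arm(
  increments=[
    {"dx": 0.08,"dy": -0.072,"dz": 0,"yaw": 0},
    {"dx": 0.145,"dy": -0.132,"dz": 0,"yaw": 0},
    {"dx": 0.145,"dy": -0.132,"dz": 0,"yaw": 0},
    {"dx": 0.145,"dy": -0.132,"dz": 0,"yaw": 0},
    {"dx": 0.145,"dy": -0.132,"dz": 0,"yaw": 0},
    {"dx": 0.145,"dy": -0.132,"dz": 0,"yaw": 0},
    {"dx": 0.145,"dy": -0.132,"dz": 0,"yaw": 0},
    {"dx": 0.145,"dy": -0.132,"dz": 0,"yaw": 0},
    {"dx": 0.145,"dy": -0.132,"dz": 0,"yaw": 0},
    {"dx": 0.145,"dy": -0.132,"dz": 0,"yaw": 0},
    {"dx": 0.063,"dy": -0.064,"dz": 0,"yaw": 0},
    {"dx": 0,"dy": 0,"dz": 0,"yaw": 0},
  ],
)

```text
t: 2.25
eef_pos: [0.5508, -0.2637, 0.231]
tool_rot: [[1.0, 0.004, -0.0], [0.004, -1.0, 0.0], [-0.0, -0.0, -1.0]]
contact_force: [-1.1, -1.0, 0.5]
gripper_width: 0.004
grasp_force: 0.0
```

```bash
python3 - <<'E'
from h import *
o=r.get_obs();c=r.camera("wrist");save(c,"w1.png")
T=np.eye(4);T[:3,:3]=o["tool_rot"];T[:3,3]=o["eef_pos"]
print(o["eef_pos"],o["contact_force"],np.round(c["tool_from_camera"],3).tolist())
E
```

```text
[ 0.55080605 -0.26370783  0.23099344] [-1.07628689 -0.99011181  0.49860372] [[-0.0, -0.948, -0.318, 0.08], [1.0, -0.001, 0.001, 0.0], [-0.001, -0.318, 0.948, -0.142], [0.0, 0.0, 0.0, 1.0]]
```

View pics/w1.png

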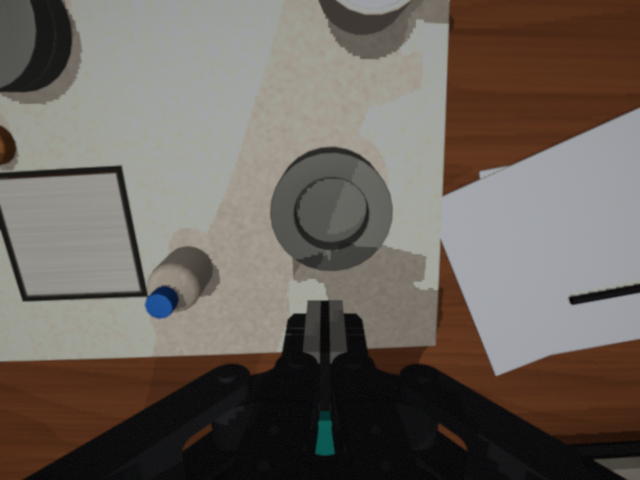

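The wrist view shows the right pot's rim centred at (331,209), the gel bottle's base near (185,270), and the plate on the left.

```bash
cat >> h.py <<'E'
def wcam():
    o=r.get_obs();c=r.camera("wrist")
    T=np.eye(4);T[:3,:3]=o["tool_rot"];T[:3,3]=o["eef_pos"]
    c["extrinsics"]=T@np.array(c["tool_from_camera"]);return c,o
E
python3 - <<'E'
from h import *
c,o=wcam();print(o["contact_force"])
print(onz(c,(331,209),.066),"gel cap",onz(c,(162,302),.1))
for p in((121,167),(146,295),(24,299)):print("plate corner",onz(c,p,.02))
E
```

```text
[-0.74182365 -0.74493609 -0.542947  ]
[ 0.55102097 -0.27125771  0.066     ] gel cap [ 0.4885522  -0.14530709  0.1       ]
plate corner [ 0.5766751  -0.09049922  0.02      ]
plate corner [ 0.454458   -0.09551155  0.02      ]
plate corner [0.44940697 0.02581903 0.02      ]
```

Call:
jog_arm(
  increments=[
    {"dx": 0,"dy": 0.02,"dz": 0.15,"yaw": 0},
    {"dx": 0,"dy": 0,"dz": 0.2,"yaw": 0},
    {"dx": 0,"dy": 0,"dz": 0.2,"yaw": 0},
    {"dx": 0,"dy": 0,"dz": 0.12,"yaw": 0},
    {"dx": 0,"dy": 0,"dz": 0.05,"yaw": 0},
    {"dx": 0,"dy": 0,"dz": 0,"yaw": 0},
    {"dx": 0,"dy": 0,"dz": 0,"yaw": 0},
  ],
)

```text
t: 3.22
eef_pos: [0.5509, -0.2709, 0.0529]
tool_rot: [[1.0, -0.001, 0.002], [-0.001, -1.0, -0.001], [0.002, 0.001, -1.0]]
contact_force: [0.4, -0.2, 0.0]
gripper_width: 0.002
grasp_force: 0.0
```

Call:
jog_arm(
  increments=[
    {"dx": 0,"dy": -0.016,"dz": 0,"yaw": 0},
    {"dx": 0,"dy": -0.016,"dz": 0,"yaw": 0},
  ],
)

```text
t: 3.48
eef_pos: [0.5506, -0.2618, 0.0522]
tool_rot: [[1.0, 0.0, 0.001], [0.0, -1.0, -0.0], [0.001, 0.0, -1.0]]
contact_force: [0.8, -0.5, 0.1]
gripper_width: 0.0
grasp_force: 0.0
```

Call:
jog_arm(
  increments=[
    {"dx": 0,"dy": -0.016,"dz": 0,"yaw": 0},
    {"dx": 0,"dy": -0.016,"dz": 0,"yaw": 0},
  ],
)

```text
t: 3.72
eef_pos: [0.5502, -0.2536, 0.0514]
tool_rot: [[1.0, 0.0, 0.0], [0.0, -1.0, -0.0], [0.0, 0.0, -1.0]]
contact_force: [0.4, -1.9, -0.1]
gripper_width: -0.001
grasp_force: 0.8
```

Call:
jog_arm(
  increments=[
    {"dx": 0,"dy": -0.016,"dz": 0,"yaw": 0},
  ],
)

```text
t: 3.85
eef_pos: [0.5502, -0.2501, 0.0514]
tool_rot: [[1.0, -0.0, 0.0], [-0.0, -1.0, -0.001], [0.0, 0.001, -1.0]]
contact_force: [0.1, -1.4, -0.2]
gripper_width: 0.001
grasp_force: 0.8
```

Call:
jog_arm(
  increments=[
    {"dx": 0,"dy": -0.016,"dz": 0,"yaw": 0},
  ],
)

```text
t: 3.98
eef_pos: [0.5502, -0.2461, 0.0514]
tool_rot: [[1.0, -0.0, 0.0], [-0.0, -1.0, -0.0], [0.0, 0.0, -1.0]]
contact_force: [0.4, -2.8, 0.5]
gripper_width: 0.001
grasp_force: 0.8
```

Call:
jog_arm(
  increments=[
    {"dx": 0,"dy": -0.016,"dz": 0,"yaw": 0},
  ],
)

```text
t: 4.1
eef_pos: [0.5501, -0.242, 0.0513]
tool_rot: [[1.0, -0.0, 0.0], [-0.0, -1.0, -0.0], [0.0, 0.0, -1.0]]
contact_force: [0.4, -1.8, 0.7]
gripper_width: 0.001
grasp_force: 0.8
```

Call:
jog_arm(
  increments=[
    {"dx": 0,"dy": -0.016,"dz": 0,"yaw": 0},
  ],
)

```text
t: 4.22
eef_pos: [0.5502, -0.2379, 0.0513]
tool_rot: [[1.0, -0.0, 0.0], [-0.0, -1.0, -0.0], [0.0, 0.0, -1.0]]
contact_force: [0.1, -1.8, 1.7]
gripper_width: -0.0
grasp_force: 0.9
```

That's about 2 N, so this pot is empty. On to the middle pot, where I'll nudge towards -y.

Call:
jog_arm(
  increments=[
    {"dx": 0,"dy": 0.02,"dz": 0,"yaw": 0},
    {"dx": 0,"dy": 0.02,"dz": -0.1,"yaw": 0},
    {"dx": 0,"dy": 0,"dz": -0.22,"yaw": 0},
    {"dx": 0.1,"dy": -0.14,"dz": 0,"yaw": 0},
    {"dx": 0.1,"dy": -0.16,"dz": 0,"yaw": 0},
    {"dx": 0.1,"dy": -0.16,"dz": 0,"yaw": 0},
    {"dx": 0.1,"dy": -0.16,"dz": 0,"yaw": 0},
    {"dx": 0.1,"dy": -0.16,"dz": 0,"yaw": 0},
    {"dx": 0.05,"dy": -0.14,"dz": 0,"yaw": 0},
    {"dx": 0,"dy": 0,"dz": 0,"yaw": 0},
    {"dx": 0,"dy": 0,"dz": 0,"yaw": 0},
  ],
)

```text
t: 5.6
eef_pos: [0.6873, -0.0188, 0.1309]
tool_rot: [[1.0, -0.0, -0.001], [-0.0, -1.0, -0.001], [-0.001, 0.001, -1.0]]
contact_force: [-0.7, -0.3, -0.3]
gripper_width: 0.002
grasp_force: 0.0
```

```bash
python3 - <<'E'
from h import *
c,o=wcam();save(c,"w2.png");print(o["eef_pos"])
c=r.camera("top");save(c,"top2.png")
E
```

```text
[ 0.68728017 -0.01879258  0.13086855]
```

View pics/w2.png

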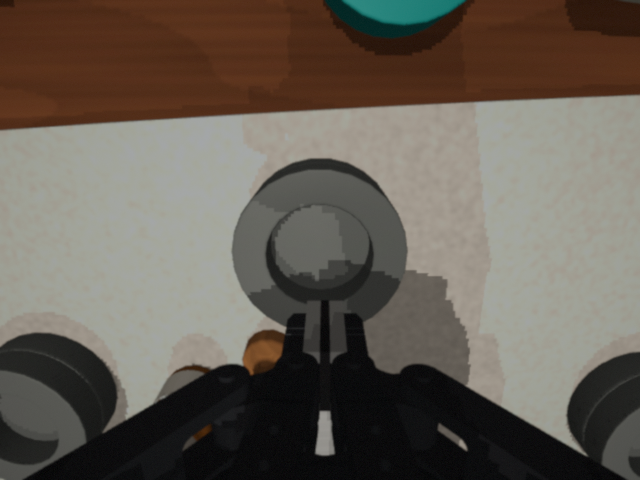

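The middle pot's well is centred at (319,248) and the fingers at column 325, so it's aligned. Now I'll lower and nudge.

Call:
jog_arm(
  increments=[
    {"dx": 0,"dy": 0,"dz": 0.15,"yaw": 0},
    {"dx": 0,"dy": 0,"dz": 0.12,"yaw": 0},
    {"dx": 0,"dy": 0,"dz": 0.045,"yaw": 0},
    {"dx": 0,"dy": 0.02,"dz": 0,"yaw": 0},
    {"dx": 0,"dy": 0.02,"dz": 0,"yaw": 0},
    {"dx": 0,"dy": 0.016,"dz": 0,"yaw": 0},
  ],
)

```text
t: 6.45
eef_pos: [0.6885, -0.032, 0.054]
tool_rot: [[1.0, -0.0, 0.002], [-0.0, -1.0, 0.001], [0.002, -0.001, -1.0]]
contact_force: [0.2, 5.6, 2.4]
gripper_width: -0.001
grasp_force: 3.2
```

Call:
jog_arm(
  increments=[
    {"dx": 0,"dy": 0.016,"dz": 0,"yaw": 0},
  ],
)

```text
t: 6.58
eef_pos: [0.6886, -0.0334, 0.054]
tool_rot: [[1.0, 0.001, 0.002], [0.001, -1.0, 0.003], [0.002, -0.003, -1.0]]
contact_force: [-0.1, 7.5, 3.2]
gripper_width: -0.001
grasp_force: 3.5
```

Call:
jog_arm(
  increments=[
    {"dx": 0,"dy": 0.016,"dz": 0,"yaw": 0},
  ],
)

```text
t: 6.7
eef_pos: [0.6886, -0.0369, 0.0541]
tool_rot: [[1.0, 0.002, 0.002], [0.002, -1.0, 0.003], [0.002, -0.003, -1.0]]
contact_force: [0.6, 7.0, 2.5]
gripper_width: 0.003
grasp_force: 3.4
```

Call:
jog_arm(
  increments=[
    {"dx": 0,"dy": 0.016,"dz": 0,"yaw": 0},
  ],
)

```text
t: 6.82
eef_pos: [0.6886, -0.0408, 0.054]
tool_rot: [[1.0, 0.002, 0.002], [0.002, -1.0, 0.003], [0.002, -0.003, -1.0]]
contact_force: [-0.4, 6.9, 3.3]
gripper_width: 0.002
grasp_force: 3.4
```

Call:
jog_arm(
  increments=[
    {"dx": 0,"dy": 0.016,"dz": 0,"yaw": 0},
  ],
)

```text
t: 6.95
eef_pos: [0.6887, -0.0449, 0.054]
tool_rot: [[1.0, 0.002, 0.003], [0.002, -1.0, 0.003], [0.003, -0.003, -1.0]]
contact_force: [0.2, 7.3, 2.1]
gripper_width: 0.0
grasp_force: 3.4
```

Call:
jog_arm(
  increments=[
    {"dx": 0,"dy": 0.016,"dz": 0,"yaw": 0},
  ],
)

```text
t: 7.08
eef_pos: [0.6887, -0.0488, 0.054]
tool_rot: [[1.0, 0.002, 0.002], [0.002, -1.0, 0.003], [0.002, -0.003, -1.0]]
contact_force: [-0.1, 6.7, 3.1]
gripper_width: -0.0
grasp_force: 3.5
```

That's a steady 7 N or so, making the middle pot the full one. I'll open the fingers a little inside its well so they cage it.

Call:
jog_arm(
  increments=[
    {"dx": 0,"dy": 0,"dz": 0.01,"yaw": 0},
    {"dx": 0,"dy": 0,"dz": 0,"yaw": 0},
    {"dx": 0,"dy": 0,"dz": 0,"yaw": 0},
  ],
  claw=210,
)

```text
t: 7.45
eef_pos: [0.6892, -0.0483, 0.0519]
tool_rot: [[1.0, 0.003, 0.004], [0.003, -1.0, 0.004], [0.004, -0.004, -1.0]]
contact_force: [0.3, 7.7, 4.1]
gripper_width: 0.174
grasp_force: 3.9
```

Call:
jog_arm(
  increments=[
    {"dx": 0,"dy": 0,"dz": 0,"yaw": 0},
    {"dx": 0,"dy": 0,"dz": 0,"yaw": 0},
  ],
  claw=197,
)

```text
t: 7.7
eef_pos: [0.6891, -0.0486, 0.0518]
tool_rot: [[1.0, 0.002, 0.003], [0.002, -1.0, 0.003], [0.003, -0.003, -1.0]]
contact_force: [0.2, 6.5, 3.9]
gripper_width: 0.23
grasp_force: 3.6
```

```bash
python3 - <<'E'
from h import *
c,o=wcam();save(c,"w3.png");print(o["eef_pos"],o["contact_force"],o["gripper_width"],o["grasp_force"])
E
```

```text
[ 0.68910046 -0.04858137  0.0518281 ] [0.17954679 6.48883506 3.8938348 ] 0.22966412655143198 3.6309015937149525
```

View pics/w3.png

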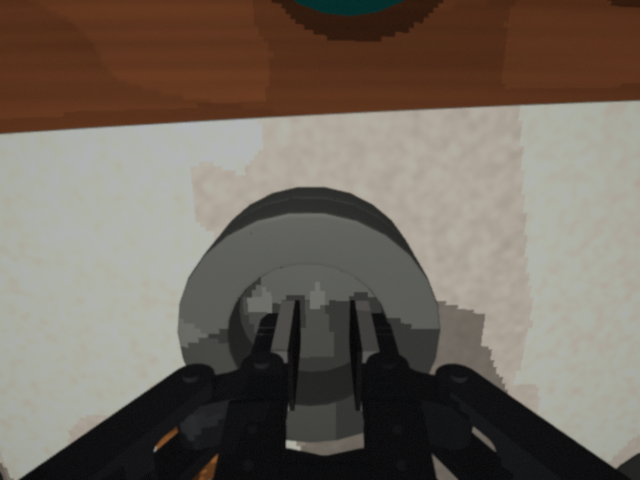

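The well spans columns 230–390 and the fingertips 262–385, so there are a few mm of play left. I'll open slightly more and tow towards the plate, passing the stamp on its -y side.

Call:
jog_arm(
  increments=[
    {"dx": 0,"dy": 0,"dz": 0,"yaw": 0},
    {"dx": 0,"dy": 0,"dz": 0,"yaw": 0},
    {"dx": -0.033,"dy": 0.013,"dz": 0,"yaw": 0},
    {"dx": -0.033,"dy": 0.013,"dz": 0,"yaw": 0},
    {"dx": -0.033,"dy": 0.013,"dz": 0,"yaw": 0},
    {"dx": -0.033,"dy": 0.013,"dz": 0,"yaw": 0},
    {"dx": -0.033,"dy": 0.013,"dz": 0,"yaw": 0},
    {"dx": -0.033,"dy": 0.013,"dz": 0,"yaw": 0},
  ],
  claw=182,
)

```text
t: 8.75
eef_pos: [0.6398, -0.0716, 0.0515]
tool_rot: [[1.0, -0.0, 0.005], [-0.0, -1.0, 0.0], [0.005, -0.0, -1.0]]
contact_force: [4.7, 2.1, 0.8]
gripper_width: 0.287
grasp_force: 3.4
```

Call:
jog_arm(
  increments=[
    {"dx": -0.034,"dy": -0.002,"dz": 0,"yaw": 0},
    {"dx": -0.034,"dy": -0.002,"dz": 0,"yaw": 0},
    {"dx": -0.034,"dy": -0.002,"dz": 0,"yaw": 0},
    {"dx": -0.034,"dy": -0.002,"dz": 0,"yaw": 0},
    {"dx": -0.034,"dy": -0.002,"dz": 0,"yaw": 0},
    {"dx": -0.034,"dy": -0.002,"dz": 0,"yaw": 0},
    {"dx": -0.034,"dy": -0.002,"dz": 0,"yaw": 0},
  ],
)

```text
t: 9.62
eef_pos: [0.5805, -0.0692, 0.0514]
tool_rot: [[1.0, -0.001, 0.005], [-0.001, -1.0, -0.001], [0.005, 0.001, -1.0]]
contact_force: [5.8, 0.3, 1.5]
gripper_width: 0.282
grasp_force: 3.1
```

```bash
python3 - <<'E'
from h import *
c,o=wcam();print(o["eef_pos"],o["contact_force"],o["gripper_width"])
s=r.camera("scene");t=r.camera("top")
im=np.hstack([cv2.resize(s["color"][150:350,180:420],(400,333)),cv2.resize(c["color"],(400,333))])
im=np.vstack([im,np.hstack([cv2.resize(t["color"][150:300,200:380],(320,267)),np.zeros((267,480,3),np.uint8)])])
cv2.imwrite("pics/m4.png",im[...,::-1])
E
```

```text
[ 0.58046498 -0.0691886   0.05140399] [5.78689394 0.34212378 1.54546206] 0.28235772067511683
```

View pics/m4.png

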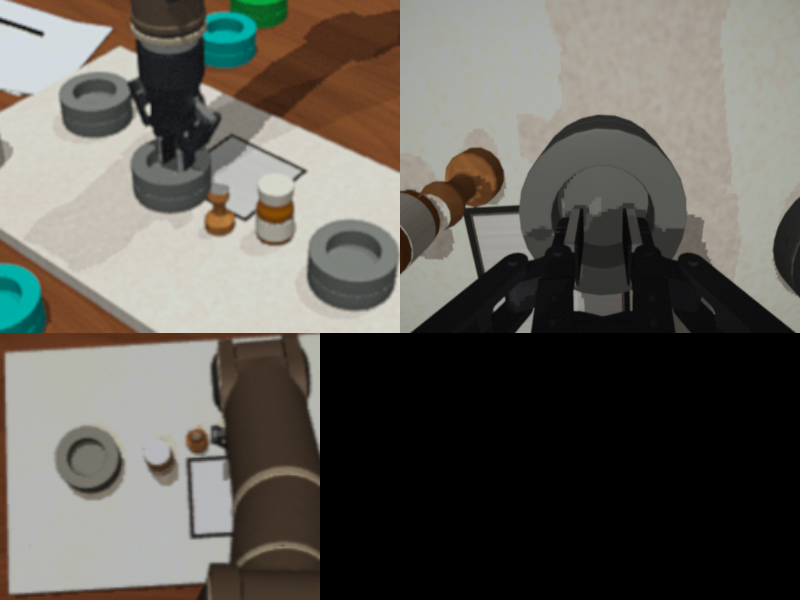

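The pot is level, caged by the fingers, and clear of the stamp. Its leading part is already over the window's corner. I'll finish with a diagonal slide.

Call:
jog_arm(
  increments=[
    {"dx": -0.028,"dy": -0.022,"dz": 0,"yaw": 0},
    {"dx": -0.028,"dy": -0.022,"dz": 0,"yaw": 0},
    {"dx": -0.028,"dy": -0.022,"dz": 0,"yaw": 0},
    {"dx": -0.028,"dy": -0.022,"dz": 0,"yaw": 0},
    {"dx": -0.028,"dy": -0.022,"dz": 0,"yaw": 0},
  ],
)

```text
t: 10.4
eef_pos: [0.5433, -0.0409, 0.0499]
tool_rot: [[1.0, -0.001, -0.0], [-0.001, -1.0, -0.001], [-0.0, 0.001, -1.0]]
contact_force: [2.2, -2.6, -0.8]
gripper_width: 0.286
grasp_force: 2.3
```

Call:
jog_arm(
  increments=[
    {"dx": -0.024,"dy": -0.008,"dz": 0,"yaw": 0},
    {"dx": -0.024,"dy": -0.008,"dz": 0,"yaw": 0},
    {"dx": -0.024,"dy": -0.008,"dz": 0,"yaw": 0},
    {"dx": -0.024,"dy": -0.008,"dz": 0,"yaw": 0},
    {"dx": -0.024,"dy": -0.008,"dz": 0,"yaw": 0},
    {"dx": -0.02,"dy": -0.004,"dz": 0,"yaw": 0},
    {"dx": 0,"dy": 0,"dz": 0,"yaw": 0},
  ],
)

```text
t: 11.28
eef_pos: [0.5083, -0.0293, 0.0502]
tool_rot: [[1.0, 0.0, -0.0], [0.0, -1.0, 0.0], [-0.0, -0.0, -1.0]]
contact_force: [2.2, 0.5, -1.1]
gripper_width: 0.285
grasp_force: 1.2
```

```bash
python3 - <<'E'
from h import *
c,o=wcam();print(o["eef_pos"],o["contact_force"],o["gripper_width"])
s=r.camera("scene")
im=np.hstack([cv2.resize(s["color"][180:320,240:410],(400,330),interpolation=2),cv2.resize(c["color"],(400,330))])
cv2.imwrite("pics/m5.png",im[...,::-1])
E
```

```text
[ 0.50825276 -0.02931594  0.0501683 ] [ 2.16357163  0.54198594 -1.10627184] 0.28527959820208715
```

View pics/m5.png

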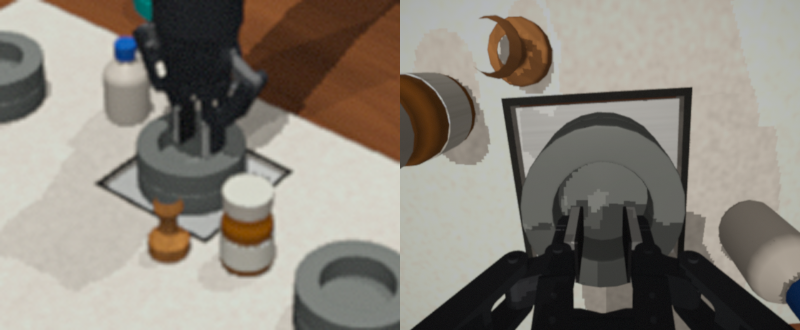

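The pot looks to be inside the window. I'll close the fingers off the well walls, rise clear, swing away and measure.

Call:
jog_arm(
  increments=[
    {"dx": 0.016,"dy": 0,"dz": 0,"yaw": 0},
    {"dx": 0,"dy": 0,"dz": 0,"yaw": 0},
    {"dx": 0,"dy": 0,"dz": 0,"yaw": 0},
    {"dx": 0,"dy": 0,"dz": -0.06,"yaw": 0},
    {"dx": 0,"dy": 0,"dz": -0.2,"yaw": 0},
    {"dx": 0,"dy": 0,"dz": -0.2,"yaw": 0},
    {"dx": 0,"dy": 0,"dz": -0.2,"yaw": 0},
    {"dx": -0.1,"dy": 0,"dz": -0.1,"yaw": 0},
    {"dx": -0.1,"dy": 0,"dz": 0,"yaw": 0},
    {"dx": 0,"dy": 0,"dz": 0,"yaw": 0},
    {"dx": 0,"dy": 0,"dz": 0,"yaw": 0},
  ],
  claw=240,
)

```text
t: 12.75
eef_pos: [0.4631, -0.0295, 0.2407]
tool_rot: [[1.0, 0.0, 0.001], [0.0, -1.0, -0.0], [0.001, 0.0, -1.0]]
contact_force: [0.4, 0.3, 0.2]
gripper_width: 0.062
grasp_force: 0.0
```

```bash
python3 - <<'E'
from h import *
c,o=wcam();print(o["eef_pos"],o["contact_force"]);save(c,"w6.png")
E
```

```text
[ 0.4630937  -0.02949274  0.24072069] [0.36104927 0.27655608 0.21015289]
```

View pics/w6.png

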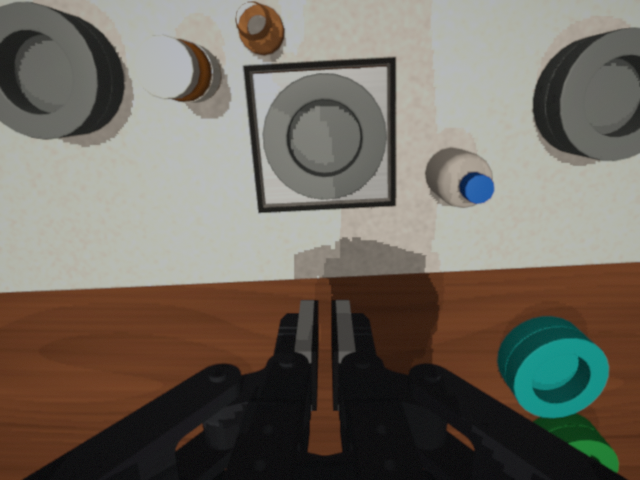

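The pot sits inside the dark frame, with its rim centred near (325,136). The frame's corners are near (246,66), (395,58), (395,203) and (260,211). A numeric check before I hand it in:

```bash
python3 - <<'E'
from h import *
c,o=wcam()
b=np.array([onz(c,p,.02)[:2] for p in((246,66),(395,58),(395,203),(260,211))]);p=onz(c,(325,136),.0605)[:2]
print(b.mean(0),p,p-b.mean(0))
E
```

```text
[ 0.51376429 -0.02965446] [ 0.51863884 -0.03044078] [ 0.00487455 -0.00078632]
```

```bash
python3 -c "
from cell import r
print(r.job_done())"
```

```text
the job is handed in; nothing more can be done
None
```

The job is handed in: the full pot (the middle one, about 7 N to slide against about 2 N for the right-hand pot; the left one was never nudged) stands in the window about 5 mm from the plate's centre by camera, released, with no other contact seen; how far the plate sank wasn't measured, and no verdict came back.

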